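# Hold a filling knife home in the blade clamp

### The arm

A 7-joint arm with a two-finger parallel gripper is mounted at the origin on a cart in front of the work surface, level with it; the furniture and walls round the work are solid. World frame = base frame: x ahead of the robot, y to its left, z up, the work surface at z = 0. Lengths are in m, angles in degrees, forces in N, time in s.
With the tool pointing down it reaches from about 0.35 to 0.9 m from the base axis. Payload 19.9 kg.
Tool frame: the origin (TCP) lies on the centre line of the jaws, within the pads' length; the fingertips stand 11 mm ahead of it and the grasp point (between the pads) lies 8 mm behind it; z points along the fingers, y is the line along which they close (so a half turn about z gives the same grasp; the last joint's range is limited). The gripper opens to 94 mm and grips with 3 to 60 N. Pads are 16 mm wide; open, the fingers measure 119 mm over their backs; the gripper's body (75 mm by 177 mm) begins 78 mm behind the grasp point.
Start: joints at [62.939, 23.915, -0.59, 92.452, 0.269, 63.638, -3.037], TCP at [0.261, -0.568, 0.216] pointing down, gripper open.
Joint ranges: [-161.28, 161.28], [-22.2, 115.67], [-73.04, 71.86], [3.21, 147.25], [-68.34, 248.33], [10.77, 114.83], [-161.83, 161.83]. Speed limits (degrees/s): [108.29, 108.29, 136.94, 136.94, 172.46, 172.46, 172.46].

### API

Orientations are given as [roll, pitch, yaw] about the fixed x, y, z axes, in that order (R = Rz(yaw) Ry(pitch) Rx(roll)).
In Python, from bench import ctrl gives the robot as it stands.
- The arm moves only by the tool carry_out, never from a script. Its argument "commands" is a list of rows, each an object of numbers: "gripper": the closure, from 0 (fully open) to 1 (shut); "tx", "ty", "tz": the shift along the tool's x, y, z each as a share of 0.5 m, from -1 to 1; "spin": the turn about the tool's z as a share of 5 degrees, from -1 to 1. A call has 1 to 10 rows; each row shifts and turns the commanded pose from where the row before left it, along the tool's axes as they then stand; what a row does not reach is not made up. A row lasts 1/12 s, in which the tool goes at most 41.7 mm and 7.16 degrees, less where a joint would pass 70% of its speed; a pose out of reach is approached as far as the arm can. A call with a number of a shift or a turn outside -1 to 1 is refused whole. A call with a gripper value outside its range is refused whole. The fingers move at their own pace and stop on an object; "grip_force" is the grip in N (left out, the last holds). Time passes only in rows, so rows that do not move let the fingers close. It gives the time, the measured TCP pose, the force, the opening and the grip force at its end, in the units of the state.
- ctrl.sense(): the state, without advancing time (a new reading comes with each control period).
- ctrl.read_camera(name): name is "scene" or "top" or "wrist"; returns a dict with "image" (400x640x3 uint8, red, green, blue), "z_map" (400x640 float32, m along the optical axis (not along the pixel's ray), 0 where there is no reading), "intrinsics" (3x3 intrinsics, pixels), "k1" (the pictures are not rectified: a ray, as slopes to the right and down, at radius r is drawn at 1 + k1 r^2 times it, then the intrinsics apply), "view" (4x4, takes a point from world to camera coordinates). Camera axes: x right, y down, z forward; pixel columns grow to the right and rows downward; lengths in m; the calibration is good to about 2 mm. A picture is of the moment at which its call begins.
- ctrl.close_job(): hands the job in; it is judged then, once.
Trained networks look in the newest picture that a camera, given by its name, has taken for a name from the list of things; names that differ only in an ending like _2 or _b are one class to them, and where a whole thing is asked for, a point or a joint stands for the part that bears it (a point fixed in the world has none). Each returns a list of dicts, best first, with "conf" (0 to 1); they miss things now and then, are a little off and sometimes report something else, mostly with a low value. They report only what shows in the picture. A call takes as long as a camera call.
- ctrl.look_for(camera, query): "centre" ([x, y, z] in m, in the coordinates of the camera as it stood for that picture, good to about 4 mm: the middle of the surface that is visible of it).
- ctrl.mark_of(camera, query): "centre" ([x, y, z] in m, in the coordinates of the camera as it stood for that picture, good to about 4 mm: a listed point, or the origin of a listed thing).
The state is a dict: "time": time; "qpos": joint angles; "qvel": joint speeds; "tau": joint torques, N m; "tool_pos": TCP position; "tcp_rot": TCP orientation; "contact_force": force on the tool from outside, world axes, zero at the start; "torque": the same for the moment, N m; "opening": finger opening in m; "finger_force": force on a finger pad.
Only numpy, scipy, OpenCV 4.12 (cv2) and the standard library are available. Lean on these libraries where they do the work, as an engineer would, in place of code of your own. Each camera call takes 0.05 s, during which the arm holds its last target. There are 200 camera calls.

### The job

The wide filling knife is going to be clamped so that its handle can be re-riveted, and my hands are full: pick it up by its handle, slide its blade flat and straight into the slot of the blade clamp, and press it gently against the sprung stop until the index pin on top of the clamp stands about half way along its travel, never running the stop to its end. Finish while still holding the knife there by its handle with that steady push, so that I can tighten the thumbscrews. Leave the narrow knife and the other things on the bench where they are.

Things in the scene. Friction and masses are not known exactly. Their poses are not given: they have to be found in the camera images.
- wide_knife: wide filling knife, 0.16 kg, lying flat, blade roughly away from the robot: wooden handle 100 long x 28 wide x 22 high, steel neck, stiff blade 60 wide (last 68 mm), 3 thick, its underside 8 above the handle's underside. Origin under the handle's middle, at bench level; x to the blade's tip, z up. Handle x -50 to 50 mm, blade's end edge x 145, centre of mass near x 22
- wide_knife_tip (a point): middle of the end edge of the wide knife's blade, 145 mm ahead of its origin and 9.5 mm above the handle's underside
- narrow_knife: the narrow filling knife, to be left alone: the same as the wide one except that its blade is only 30 mm wide. Origin and axes as for the wide knife. The two may lie in each other's place
- clamp: blade clamp, low metal fixture fixed to the bench, 140 long x 150 wide, jaw top 25 mm high, two thumbscrews on top to 45 mm. Origin: middle of the slot's mouth at bench level; x points into the slot, away from the robot. Level slot 68 wide, from 6 to 14 mm above the bench (a knife sliding on the bench fits in), flared lips up to 10 mm before the mouth; resting stop 50 mm inside
- slot_mouth (a point): middle of the slot's mouth, 10 mm above the bench, directly above the clamp's origin
- end_stop (a joint): travel of the sprung stop bar inside the slot, in m: 0 at rest, grows as the blade pushes it inward (clamp's +x), end of travel 0.014. The spring resists with 3 N as soon as it moves and 0.7 N more for each mm: about 8 N at half travel (0.007), 13 N at the end
- stop_face (a point): middle of the stop bar's front face, which the blade's end edge presses on; it moves with the stop
- index_pin (a point): centre of the round head (11 mm wide, 34 mm above the bench) of the index pin that stands on the stop bar and shows through the window in the clamp's top: 57 mm inside the mouth at rest, 71 mm at the end of travel, moving with the stop
- mixing_pot_4: clear plastic mixing pot, 72 wide x 70 high, bystander; origin under its centre
- tape_roll_3: small dark roll of tape lying flat, 50 wide x 19 high, bystander; origin under its centre
- marker_2: marker pen with black cap lying on the bench, 135 long x 17, bystander; origin under its middle, its y axis lies along the pen

How it is judged (in metres and radians):
On the way:
1. the wide knife's blade has entered the clamp's slot by at least 8 mm, lying flat (y of wide_knife_tip in the frame of clamp between -0.006 and 0.006 m and z of wide_knife_tip in the frame of clamp between 0.005 and 0.014 m and x of wide_knife_tip in the frame of clamp above 0.008 m), for 0.05 s.
At the end, for the whole second after the job is handed in: the fingers hold the wide knife still and flat (0.1 rad), in line with the slot (0.12 rad) and within 6 mm of its middle, its end edge on the stop (3 mm), and the stop stays pushed in by 3 to 11 mm of its 14 mm: a steady push of about 5 to 11 N (y of wide_knife_tip in the frame of clamp between -0.006 and 0.006 m and z of wide_knife_tip in the frame of clamp between 0.005 and 0.014 m and value of joint end_stop between 0.003 and 0.011 m and x of wide_knife_tip in the frame of stop_face above -0.003 m and contact force between wide_knife and end_stop between 4 and 12 N and contact force between the fingers and wide_knife above 2 N and angle between the x axis of wide_knife and the x axis of clamp, either way round below 0.12 rad and angle between wide_knife's own z axis and vertical below 0.1 rad and linear speed of wide_knife below 0.01 m/s); the arm keeps its last pose, push and grip.
It fails at once if the stop is run to its end (value of joint end_stop above 0.0137 m).
It fails at once if the narrow knife or another loose thing on the bench is shifted by more than 25 mm (distance of any of narrow_knife, mixing_pot_4, tape_roll_3, marker_2 from where it was at the start of the episode above 0.025 m).
It also fails if it takes over 46 s, if anything falls off the work surface, if the arm or the gripper's body presses on something with over 40 N, if the wrist force passes 120 N, or if a joint passes its speed limit or range.

## Working session

There is one attempt and no reset: what is moved stays moved. The work goes in short steps, Python scripts to look and compute and a tool call to move; the robot and the scene stay as the last step left them, time stands still between calls to the robot, and variables do not carry over. Pictures are saved under pics/ and viewed, at most 10 in all, crops included, and the job is handed in when it is done.

Besides the shell and the picture viewer there is one more tool, called as name(argument=value, ...), one argument or row to a line, values as JSON. carry_out: Moves the arm, as the interface text tells. Shift numbers are shares of 0.5 m and turn numbers shares of 5 degrees, none past 1 either way. Its arguments: {"type":"object","properties":{"commands":{"type":"array","items":{"type":"object","properties":{"gripper":{"type":"number"},"tx":{"type":"number"},"ty":{"type":"number"},"tz":{"type":"number"},"spin":{"type":"number"}}}},"grip_force":{"type":"number"}},"required":["commands"]}

```bash
mkdir -p pics
cat > h.py <<'E'
import numpy as np, cv2
from bench import ctrl
def w(c,p):
    V=np.array(c["view"]); return (np.linalg.inv(V)@np.r_[p,1])[:3]
def pix2w(c,u,v,z=None,plane=None):
    K=np.array(c["intrinsics"]); k=c["k1"]
    d=np.array([(u-K[0,2])/K[0,0],(v-K[1,2])/K[1,1]]); s=d.copy()
    for _ in range(20): s=d/(1+k*(s@s))
    V=np.linalg.inv(np.array(c["view"])); r=V[:3,:3]@np.r_[s,1]; o=V[:3,3]
    if plane is not None: z=(plane-o[2])/r[2]
    return o+r*z
def find(cam,c,qs,f="mark_of"):
    for q in qs:
        for d in getattr(ctrl,f)(cam,q)[:3]: print(cam,f,q,round(d["conf"],2),w(c,d["centre"]).round(4))
E
python3 - <<'E'
from h import *
s=ctrl.sense(); print(s)
for n in ("top","scene"):
    c=ctrl.read_camera(n); cv2.imwrite(f"pics/{n}0.png",c["image"][...,::-1])
    print(n,c["intrinsics"],c["k1"],np.array(c["view"]).round(3).tolist())
    find(n,c,["wide_knife","wide_knife_tip","narrow_knife","clamp","slot_mouth","index_pin","stop_face","mixing_pot_4","tape_roll_3","marker_2"])
E
```

```text
{'time': 0.0, 'qpos': array([62.93427342, 23.93898072, -0.60477165, 92.50618361,  0.26091099,
       63.66315773, -3.03696429]), 'qvel': array([ 0.08234418, -0.06460932,  0.00665751, -0.03983357, -0.03191014,
       -0.0489857 ,  0.01490288]), 'tau': array([ 8.43627267e-01, -8.42317486e+01,  1.40666731e+00, -4.36537886e+01,
        1.96539494e-01, -6.48241192e-01, -1.15372150e-03]), 'tool_pos': array([ 0.26090816, -0.56717354,  0.21577145]), 'tcp_rot': array([-1.79892648e+02, -6.09924960e-03,  2.46977082e+01]), 'contact_force': array([-0.3818456 , -0.24181479,  0.25225698]), 'torque': array([-0.02656023,  0.04264356, -0.0093231 ]), 'finger_force': 0.0, 'opening': 0.09449913119263445}
top [[507.43255044   0.         325.43540233]
 [  0.         507.43255044 201.89042018]
 [  0.           0.           1.        ]] -0.06427323347747267 [[0.029, -1.0, 0.011, 0.005], [-0.987, -0.03, -0.157, 0.575], [0.157, -0.007, -0.988, 1.635], [0.0, 0.0, 0.0, 1.0]]
top mark_of wide_knife 0.72 [ 0.4456 -0.2938 -0.0021]
top mark_of wide_knife_tip 0.86 [ 0.5808 -0.3253  0.0088]
top mark_of narrow_knife 0.
[... 745 characters left out ...]
7, -0.711, 0.35], [0.585, -0.404, -0.703, 1.165], [0.0, 0.0, 0.0, 1.0]]
scene mark_of wide_knife 0.78 [ 0.4396 -0.2923 -0.0031]
scene mark_of wide_knife_tip 0.81 [ 0.5795 -0.3228  0.0071]
scene mark_of wide_knife_tip 0.49 [ 0.7324  0.2752 -0.0008]
scene mark_of wide_knife_tip 0.27 [0.4934 0.3592 0.0026]
scene mark_of narrow_knife 0.58 [ 0.4745 -0.1928 -0.0048]
scene mark_of narrow_knife 0.56 [4.921e-01 3.592e-01 1.000e-04]
scene mark_of clamp 0.58 [ 5.96e-01  2.31e-02 -2.00e-04]
scene mark_of slot_mouth 0.91 [0.5975 0.023  0.0093]
scene mark_of index_pin 0.45 [0.6516 0.0137 0.0315]
scene mark_of mixing_pot_4 0.85 [ 0.7268  0.2731 -0.0011]
scene mark_of marker_2 0.72 [ 0.474  -0.1892 -0.0028]
```

View pics/top0.png

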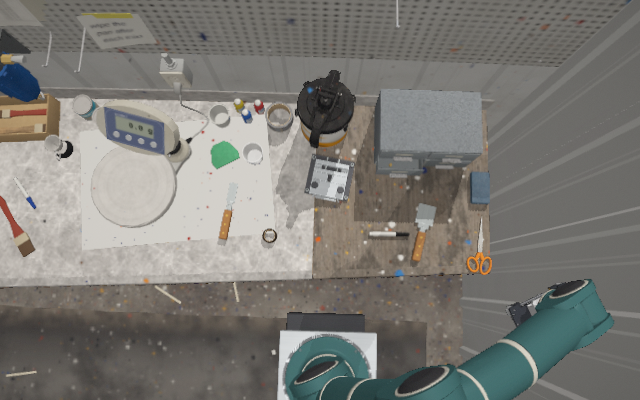

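View pics/scene0.png

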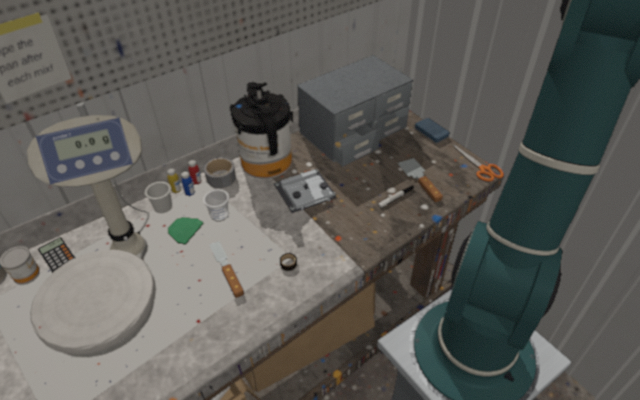

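The top view shows the wide knife at right, with its handle around (418,245) and its blade around (425,215). The marker's black cap is at about (405,234), close to the handle. The clamp is at (330,178) and the narrow knife is at (227,215), both as the networks report. Next I move above the wide knife.

carry_out(
  commands=[
    {"tx": 0.063, "ty": -0.047, "gripper": 0},
    {"tx": 0.063, "ty": -0.047, "gripper": 0},
    {"tx": 0.063, "ty": -0.047, "gripper": 0},
    {"tx": 0.063, "ty": -0.047, "gripper": 0},
    {"tx": 0.063, "ty": -0.047, "gripper": 0},
    {"tx": 0.063, "ty": -0.047, "gripper": 0},
    {"tx": 0.063, "ty": -0.047, "gripper": 0},
    {"tx": 0.063, "ty": -0.047, "gripper": 0},
  ],
)

```text
schema error: expected keys gripper, tx, ty, tz, spin
```

carry_out(
  commands=[
    {"spin": 1},
    {"spin": 1},
    {"spin": 1},
    {"spin": 1},
    {"spin": 1},
    {"spin": 1},
    {"spin": 1},
    {"spin": 0.5},
    {},
  ],
)

```text
schema error: expected keys gripper, tx, ty, tz, spin
```

Run:
```python
from h import *
s=ctrl.sense(); print(s["time"],s["tool_pos"],s["tcp_rot"])
c=ctrl.read_camera("wrist"); cv2.imwrite("pics/w1.png",c["image"][...,::-1])
find("wrist",c,["wide_knife","wide_knife_tip","clamp","slot_mouth","index_pin","stop_face","marker_2"])
c=ctrl.read_camera("top")
find("top",c,["wide_knife","wide_knife_tip","slot_mouth","index_pin","stop_face","marker_2"])
im=cv2.resize(c["image"][140:280,290:450],None,fx=5,fy=4.2857*5/4.2857/1.2,interpolation=2)
cv2.imwrite("pics/t1.png",cv2.resize(c["image"][140:280,290:470],(771,600),interpolation=2)[...,::-1])
```

```text
1.1 [ 0.26097716 -0.56749474  0.21616878] [-1.79944875e+02 -5.93820697e-03  2.46904514e+01]
top mark_of wide_knife 0.64 [ 0.4459 -0.2965 -0.0046]
top mark_of wide_knife_tip 0.81 [ 0.5808 -0.324   0.0091]
top mark_of wide_knife_tip 0.28 [0.6483 0.0174 0.0096]
top mark_of slot_mouth 0.63 [0.599  0.0241 0.0078]
top mark_of index_pin 0.41 [0.6556 0.0131 0.0357]
top mark_of stop_face 0.52 [0.6454 0.0182 0.0083]
top mark_of marker_2 0.3 [ 0.732   0.2712 -0.003 ]
```

View pics/w1.png

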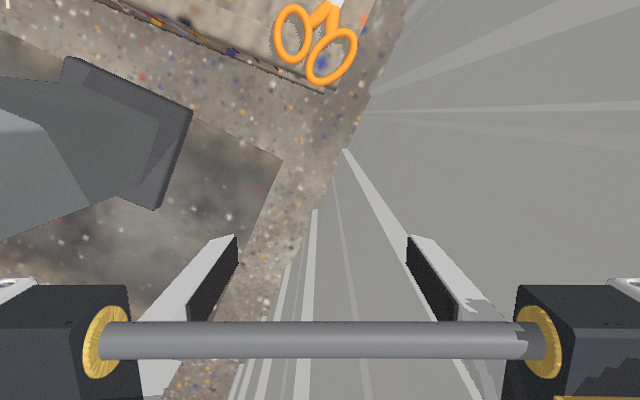

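View pics/t1.png

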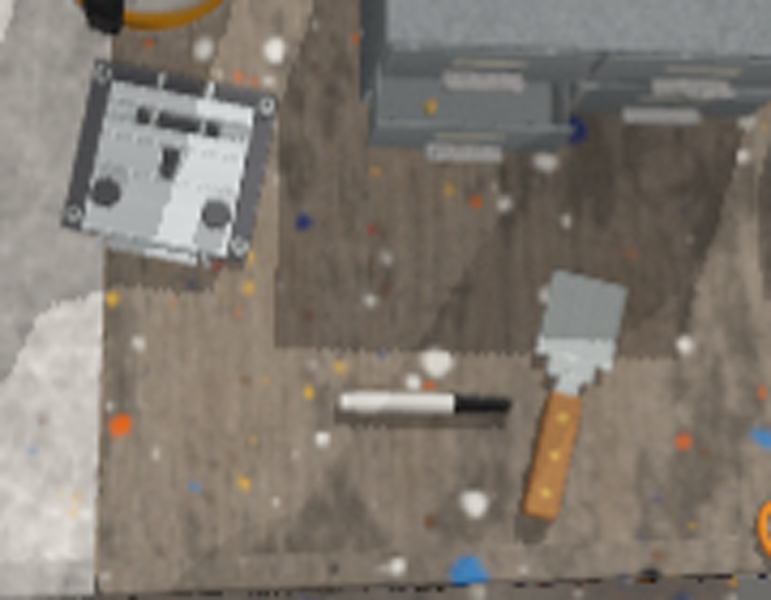

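The wrist view only shows the empty gripper over the bench's edge and the scissors, because the move was refused: every row needs all five keys. In the top crop the marker cap's end at (510,405) is about 10 mm from the line of the neck. The handle's rear half at (545,480) is free.

carry_out(
  commands=[
    {"tx": 0.063, "ty": -0.047, "tz": 0, "spin": 0, "gripper": 0},
    {"tx": 0.063, "ty": -0.047, "tz": 0, "spin": 0, "gripper": 0},
    {"tx": 0.063, "ty": -0.047, "tz": 0, "spin": 0, "gripper": 0},
    {"tx": 0.063, "ty": -0.047, "tz": 0, "spin": 0, "gripper": 0},
    {"tx": 0.063, "ty": -0.047, "tz": 0, "spin": 0, "gripper": 0},
    {"tx": 0.063, "ty": -0.047, "tz": 0, "spin": 0, "gripper": 0},
    {"tx": 0.063, "ty": -0.047, "tz": 0, "spin": 0, "gripper": 0},
    {"tx": 0.063, "ty": -0.047, "tz": 0, "spin": 0, "gripper": 0},
  ],
)

```text
time: 2.52
tool_pos: [0.4126, -0.2911, 0.2174]
tcp_rot: [179.8, -0.1, 24.6]
contact_force: [1.9, -5.2, -1.5]
opening: 0.094
finger_force: 0.0
```

carry_out(
  commands=[
    {"tx": 0, "ty": 0, "tz": 0, "spin": 1, "gripper": 0},
    {"tx": 0, "ty": 0, "tz": 0, "spin": 1, "gripper": 0},
    {"tx": 0, "ty": 0, "tz": 0, "spin": 1, "gripper": 0},
    {"tx": 0, "ty": 0, "tz": 0, "spin": 1, "gripper": 0},
    {"tx": 0, "ty": 0, "tz": 0, "spin": 1, "gripper": 0},
    {"tx": 0, "ty": 0, "tz": 0, "spin": 1, "gripper": 0},
    {"tx": 0, "ty": 0, "tz": 0, "spin": 1, "gripper": 0},
    {"tx": 0, "ty": 0, "tz": 0, "spin": 0.5, "gripper": 0},
    {"tx": 0, "ty": 0, "tz": 0, "spin": 0, "gripper": 0},
  ],
)

```text
time: 3.27
tool_pos: [0.4121, -0.2927, 0.2171]
tcp_rot: [179.9, -0.1, -13.0]
contact_force: [0.7, -4.7, -1.4]
opening: 0.0936
finger_force: 0.0
```

Run:
```python
from h import *
s=ctrl.sense(); print(s["time"],s["tool_pos"],s["tcp_rot"],s["contact_force"])
c=ctrl.read_camera("wrist"); cv2.imwrite("pics/w2.png",c["image"][...,::-1])
print(np.array(c["view"]).round(3))
find("wrist",c,["wide_knife","wide_knife_tip","slot_mouth","marker_2"])
# wooden handle from wrist: orange-brown pixels with depth
im=c["image"]; Z=c["z_map"]; hsv=cv2.cvtColor(im,cv2.COLOR_RGB2HSV)
m=(hsv[...,0]>5)&(hsv[...,0]<20)&(hsv[...,1]>120)&(hsv[...,2]>80)&(Z>0)
n,l,st,_=cv2.connectedComponentsWithStats(m.astype(np.uint8)); i=1+st[1:,4].argmax(); print(st[i])
v,u=np.nonzero(l==i); P=np.array([pix2w(c,a,b,Z[b,a]) for a,b in zip(u[::5],v[::5])])
T=P[P[:,2]>0.015]; print(len(T),np.median(T[:,2]),cv2.minAreaRect((T[:,:2]*1000).astype(np.float32)))
```

```text
3.2667 [ 0.4120562  -0.29271327  0.2171181 ] [ 1.79932428e+02 -1.21035279e-01 -1.29815891e+01] [ 0.67408124 -4.65584776 -1.42878127]
[[-0.225 -0.974  0.001 -0.192]
 [-0.943  0.218  0.253  0.425]
 [-0.247  0.056 -0.967  0.509]
 [ 0.     0.     0.     1.   ]]
wrist mark_of wide_knife 0.71 [ 0.4445 -0.2916  0.0042]
wrist mark_of wide_knife_tip 0.66 [ 0.5803 -0.325   0.005 ]
wrist mark_of marker_2 0.58 [ 0.4774 -0.1962 -0.0011]
[ 471  124   81   67 2566]
0 nan ((0.0, 0.0), (0.0, 0.0), 0.0)
  return _methods._mean(a, axis=axis, dtype=dtype,
  ret = ret.dtype.type(ret / rcount)
```

View pics/w2.png

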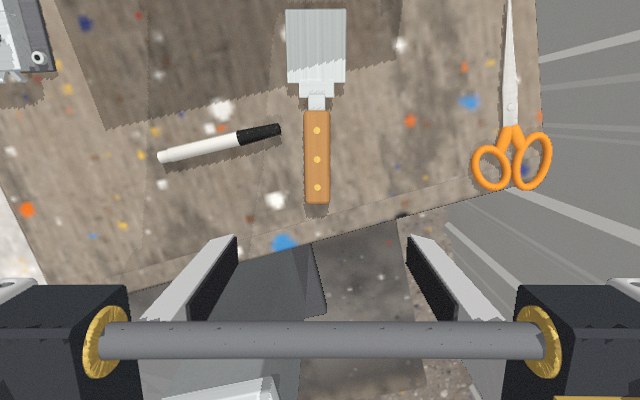

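The wrist view shows the knife nearly parallel to the tool: handle corners (305,110) to (330,203), blade end corners (285,10) and (346,10). The marker cap ends at (281,128). Next I compute metric positions from these pixels.

Run:
```python
from h import *
c=ctrl.read_camera("wrist")
hm=[pix2w(c,(a+b)/2,v,plane=.022) for a,b,v in((305,329,112),(304,330,202))]
bl=[pix2w(c,u,10,plane=.011) for u in(285.5,346)]
for p in hm+bl+[pix2w(c,281,128,plane=.01)]: print(p.round(4))
t=(bl[0]+bl[1])/2; b=hm[1]
for x,y in((hm[1],hm[0]),(hm[1],t)): print(np.degrees(np.arctan2((y-x)[1],(y-x)[0])),np.linalg.norm((y-x)[:2]))
# clamp from top
c=ctrl.read_camera("top")
for n in("slot_mouth","index_pin","stop_face"):
    d=ctrl.mark_of("top",n)[0]; print(n,d["conf"],w(c,d["centre"]).round(4))
g=c["image"]; Z=c["z_map"]
# clamp top-surface points by height
P=np.array([[*pix2w(c,u,v,Z[v,u]),u,v] for v in range(145,215) for u in range(295,362) if Z[v,u]>0])
q=P[(P[:,2]>.015)&(P[:,2]<.03)&(P[:,0]<.78)&(abs(P[:,1])<.13)]
print(len(q),np.percentile(q[:,2],[5,50,95]),cv2.minAreaRect((q[:,:2]*1000).astype(np.float32)))
cv2.imwrite("pics/t2.png",cv2.resize(g[145:215,295:365],(600,600),interpolation=2)[...,::-1])
```

```text
[ 0.4847 -0.3032  0.022 ]
[ 0.3926 -0.282   0.022 ]
[ 0.5844 -0.2947  0.011 ]
[ 0.5714 -0.352   0.011 ]
[ 0.4772 -0.2621  0.01  ]
-12.994522886739732 0.09446139024368407
-12.589090238511503 0.18984297926962101
slot_mouth 0.87 [0.6006 0.0263 0.0097]
index_pin 0.38 [0.6564 0.014  0.0323]
stop_face 0.42 [0.6453 0.019  0.0069]
958 [0.01637952 0.02383718 0.02874469] ((680.2117919921875, 9.068733215332031), (140.14303588867188, 188.51173400878906), 77.72367858886719)
```

View pics/t2.png

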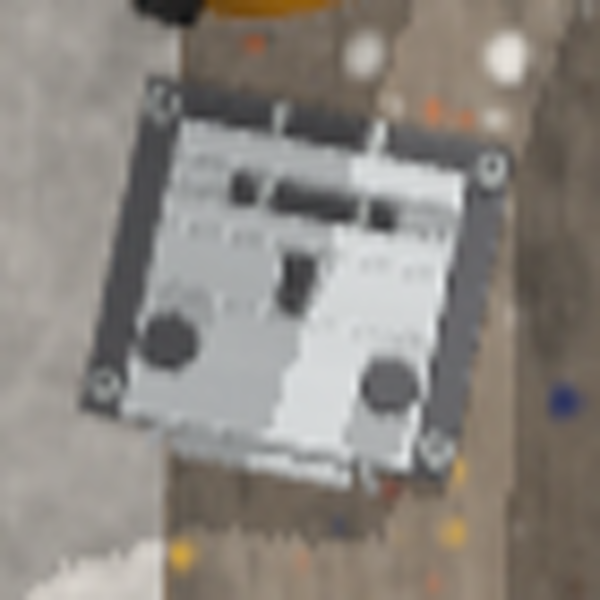

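The clamp crop shows thumbscrews at (170,340) and (389,384) and jaw-top corners at (123,408), (410,468), (183,122) and (466,180). The base plate corners are (83,408), (440,490), (150,78) and (510,150). I convert them.

Run:
```python
from h import *
c=ctrl.read_camera("top")
f=lambda x,y,z: pix2w(c,295+x/8.5714-.5,145+y/8.5714-.5,plane=z)
a=lambda p,q: np.degrees(np.arctan2((q-p)[1],(q-p)[0])).round(2)
t=[f(170,340,.045),f(389,384,.045)]
j=[f(123,408,.025),f(410,468,.025),f(183,122,.025),f(466,180,.025)]
b=[f(83,408,.006),f(440,490,.006),f(150,78,.006),f(510,150,.006)]
print("screws",t, a(t[1],t[0])-90)
for n,k in(("jaw",j),("base",b)):
    print(n,np.round(k,4).tolist(),"front ang",a(k[1],k[0])-90,"back",a(k[3],k[2])-90,"L",a(k[0],k[2]),"R",a(k[1],k[3]),"frontmid",(k[0]+k[1])/2,"backmid",(k[2]+k[3])/2)
```

```text
screws [array([0.63345615, 0.06041455, 0.045     ]), array([ 0.61870768, -0.02505825,  0.045     ])] -9.790000000000006
jaw [[0.6096, 0.0783, 0.025], [0.5892, -0.0348, 0.025], [0.7255, 0.0584, 0.025], [0.7054, -0.0543, 0.025]] front ang -10.219999999999999 back -10.079999999999998 L -9.73 R -9.52 frontmid [0.59944481 0.02174985 0.025     ] backmid [0.71544848 0.00208626 0.025     ]
base [[0.6125, 0.0946, 0.006], [0.5839, -0.0476, 0.006], [0.7479, 0.0725, 0.006], [0.7228, -0.0726, 0.006]] front ang -11.36 back -9.810000000000002 L -9.27 R -10.21 frontmid [0.59823558 0.02350849 0.006     ] backmid [ 7.35329370e-01 -4.50522792e-05  6.00000000e-03]
```

carry_out(
  commands=[
    {"tx": 0.015, "ty": 0, "tz": 0.07, "spin": 0, "gripper": 0.3},
    {"tx": 0, "ty": 0, "tz": 0.07, "spin": 0, "gripper": 0.3},
    {"tx": 0, "ty": 0, "tz": 0.07, "spin": 0, "gripper": 0.3},
    {"tx": 0, "ty": 0, "tz": 0, "spin": 0, "gripper": 0.3},
    {"tx": 0, "ty": 0, "tz": 0, "spin": 0, "gripper": 0.3},
  ],
)

```text
time: 4.23
tool_pos: [0.4182, -0.2931, 0.111]
tcp_rot: [-179.9, 0.2, -12.8]
contact_force: [1.9, -5.2, -0.9]
opening: 0.0665
finger_force: 0.0
```

carry_out(
  commands=[
    {"tx": 0.002, "ty": -0.011, "tz": 0.05, "spin": 0, "gripper": 0.3},
    {"tx": 0, "ty": 0, "tz": 0.05, "spin": 0, "gripper": 0.3},
    {"tx": 0, "ty": 0, "tz": 0.05, "spin": 0, "gripper": 0.3},
    {"tx": 0, "ty": 0, "tz": 0.02, "spin": 0, "gripper": 0.3},
    {"tx": 0, "ty": 0, "tz": 0, "spin": 0, "gripper": 0.3},
    {"tx": 0, "ty": 0, "tz": 0, "spin": 0, "gripper": 0.3},
  ],
)

```text
time: 4.73
tool_pos: [0.4218, -0.2889, 0.028]
tcp_rot: [180.0, -0.1, -12.8]
contact_force: [0.8, -4.6, -0.8]
opening: 0.0659
finger_force: 0.0
```

carry_out(
  commands=[
    {"tx": 0, "ty": 0, "tz": 0.015, "spin": 0, "gripper": 0.3},
    {"tx": 0, "ty": 0, "tz": 0.013, "spin": 0, "gripper": 0.3},
    {"tx": 0, "ty": 0, "tz": 0, "spin": 0, "gripper": 0.3},
    {"tx": 0, "ty": 0, "tz": 0, "spin": 0, "gripper": 0.3},
  ],
)

```text
time: 5.07
tool_pos: [0.4209, -0.2883, 0.0125]
tcp_rot: [-180.0, 0.0, -12.8]
contact_force: [0.5, -4.0, -0.8]
opening: 0.0659
finger_force: 0.0
```

carry_out(
  commands=[
    {"tx": 0, "ty": 0, "tz": 0, "spin": 0, "gripper": 0.5},
    {"tx": 0, "ty": 0, "tz": 0, "spin": 0, "gripper": 0.6},
    {"tx": 0, "ty": 0, "tz": 0, "spin": 0, "gripper": 0.7},
    {"tx": 0, "ty": 0, "tz": 0, "spin": 0, "gripper": 0.8},
    {"tx": 0, "ty": 0, "tz": 0, "spin": 0, "gripper": 1},
    {"tx": 0, "ty": 0, "tz": 0, "spin": 0, "gripper": 1},
    {"tx": 0, "ty": 0, "tz": 0, "spin": 0, "gripper": 1},
    {"tx": 0, "ty": 0, "tz": 0, "spin": 0, "gripper": 1},
  ],
  grip_force=40,
)

```text
time: 5.73
tool_pos: [0.421, -0.2884, 0.0125]
tcp_rot: [-180.0, 0.0, -12.8]
contact_force: [-1.2, -3.9, 0.4]
opening: 0.0279
finger_force: 40.0
```

carry_out(
  commands=[
    {"tx": 0, "ty": 0, "tz": -0.02, "spin": 0, "gripper": 1},
    {"tx": 0, "ty": 0, "tz": -0.05, "spin": 0, "gripper": 1},
    {"tx": 0, "ty": 0, "tz": -0.05, "spin": 0, "gripper": 1},
    {"tx": 0, "ty": 0, "tz": 0, "spin": 0, "gripper": 1},
  ],
)

```text
time: 6.07
tool_pos: [0.4227, -0.2894, 0.0768]
tcp_rot: [179.9, -0.3, -12.8]
contact_force: [2.1, -4.9, -0.8]
opening: 0.0276
finger_force: 40.0
```

carry_out(
  commands=[
    {"tx": -0.0184, "ty": -0.0664, "tz": 0, "spin": 0, "gripper": 1},
    {"tx": -0.0184, "ty": -0.0664, "tz": 0, "spin": 0, "gripper": 1},
    {"tx": -0.0184, "ty": -0.0664, "tz": 0, "spin": 0, "gripper": 1},
    {"tx": -0.0184, "ty": -0.0664, "tz": 0, "spin": 0, "gripper": 1},
    {"tx": -0.0184, "ty": -0.0664, "tz": 0, "spin": 0, "gripper": 1},
    {"tx": -0.0184, "ty": -0.0664, "tz": 0, "spin": 0, "gripper": 1},
    {"tx": -0.0184, "ty": -0.0664, "tz": 0, "spin": 0, "gripper": 1},
    {"tx": -0.0184, "ty": -0.0664, "tz": 0, "spin": 0, "gripper": 1},
    {"tx": -0.0184, "ty": -0.0664, "tz": 0, "spin": 0, "gripper": 1},
    {"tx": -0.0184, "ty": -0.0664, "tz": 0, "spin": 0, "gripper": 1},
  ],
)

```text
time: 6.9
tool_pos: [0.4044, 0.0574, 0.0727]
tcp_rot: [-180.0, -0.0, -12.8]
contact_force: [1.5, -3.9, -2.3]
opening: 0.0276
finger_force: 40.0
```

carry_out(
  commands=[
    {"tx": 0, "ty": 0, "tz": 0, "spin": -0.6, "gripper": 1},
    {"tx": 0, "ty": 0, "tz": 0, "spin": 0, "gripper": 1},
    {"tx": 0, "ty": 0, "tz": 0, "spin": 0, "gripper": 1},
    {"tx": 0, "ty": 0, "tz": 0, "spin": 0, "gripper": 1},
  ],
)

```text
time: 7.23
tool_pos: [0.4049, 0.0548, 0.0724]
tcp_rot: [180.0, 0.0, -10.0]
contact_force: [0.6, -4.1, -2.5]
opening: 0.0281
finger_force: 40.0
```

Run:
```python
from h import *
s=ctrl.sense(); print(s["time"],s["tool_pos"],s["tcp_rot"],s["contact_force"],s["torque"])
c=ctrl.read_camera("wrist"); cv2.imwrite("pics/w3.png",c["image"][...,::-1])
np.save("w3.npy",c,allow_pickle=True)
find("wrist",c,["wide_knife","wide_knife_tip","slot_mouth","index_pin","clamp"])
```

```text
7.2333 [0.40488518 0.05475757 0.07244172] [ 1.79982913e+02  8.84696252e-03 -9.98329571e+00] [ 0.64888462 -4.14964784 -2.49302907] [-0.3628434   0.03294513  0.02034108]
wrist mark_of wide_knife 0.69 [0.4258 0.0533 0.0626]
```

View pics/w3.png

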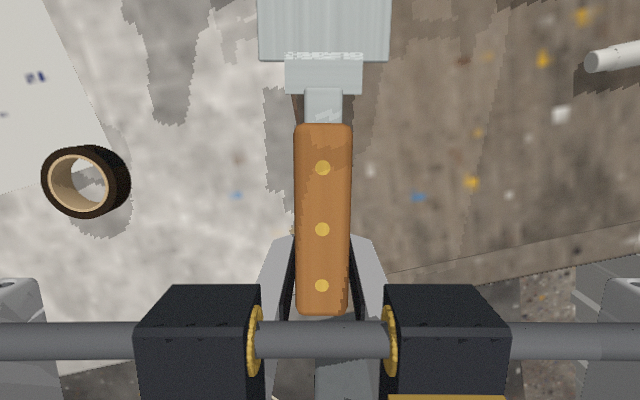

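The wrist view shows the knife gripped. The handle runs from (322,125) to (322,313), the blade's edges are at columns 259 and 390, and the tape roll is clear on the left. I check its tilt and heading from the depth, and view it from the side.

Run:
```python
from h import *
c=np.load("w3.npy",allow_pickle=True).item(); Z=c["z_map"]
def pt(u,v): return pix2w(c,u,v,np.median(Z[v-1:v+2,u-1:u+2]))
for u,v in((322,135),(322,200),(322,260),(322,295),(323,20),(323,45),(275,20),(375,20),(303,200),(342,200)): print(u,v,pt(u,v).round(4))
g=cv2.cvtColor(c["image"],cv2.COLOR_RGB2GRAY)
def ed(v,lo,hi,z):
    r=c["image"][v].astype(float); d=np.abs(np.diff(r,axis=0)).sum(1)
    a=lo[0]+d[lo[0]:lo[1]].argmax(); b=hi[0]+d[hi[0]:hi[1]].argmax()
    m=pix2w(c,(a+b+1)/2,v,np.median(Z[v,310:335])); print("mid",v,a,b,m.round(4)); return m
A=ed(290,(285,305),(340,362),0);B=ed(140,(285,305),(340,362),0);C=ed(10,(250,268),(380,400),0);D=ed(40,(250,268),(380,400),0)
for p,q in((A,B),(A,C),(A,D)): print(np.degrees(np.arctan2((q-p)[1],(q-p)[0])))
t=ctrl.read_camera("top")
find("top",t,["wide_knife","wide_knife_tip","slot_mouth","index_pin"])
cv2.imwrite("pics/t3.png",cv2.resize(t["image"][150:250,270:370],(600,600),interpolation=2)[...,::-1])
```

```text
322 135 [0.4674 0.0442 0.0824]
322 200 [0.4375 0.0494 0.0819]
322 260 [0.4073 0.0548 0.082 ]
322 295 [0.3881 0.0582 0.0817]
323 20 [0.5161 0.0351 0.0702]
323 45 [0.506  0.0369 0.0704]
275 20 [0.5195 0.0561 0.0714]
375 20 [0.5118 0.0124 0.071 ]
303 200 [0.4391 0.0583 0.0818]
342 200 [0.4358 0.0401 0.0816]
mid 290 292 361 [0.3907 0.0551 0.0821]
mid 140 292 352 [0.4651 0.0443 0.0817]
mid 10 255 391 [0.5199 0.0342 0.0704]
mid 40 257 388 [0.508  0.0365 0.0707]
-8.249841652810584
-9.193898531491529
-9.007915879640484
top mark_of wide_knife_tip 0.6 [0.5647 0.0308 0.0676]
top mark_of slot_mouth 0.63 [0.5969 0.026  0.009 ]
top mark_of index_pin 0.45 [0.6542 0.0131 0.035 ]
```

View pics/t3.png

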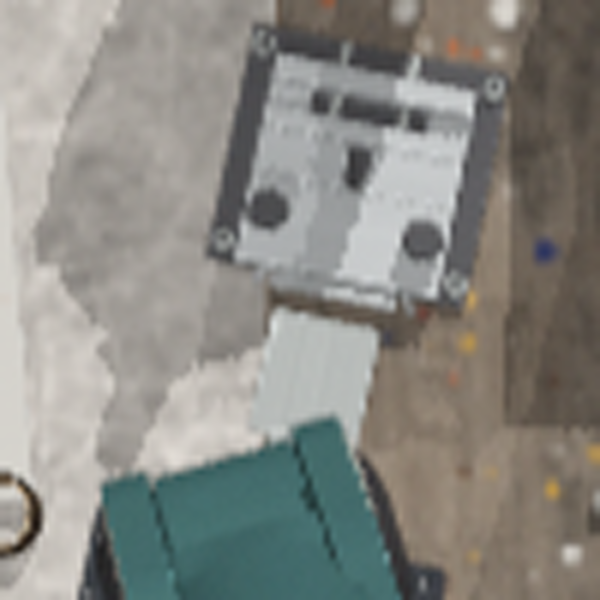

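The top view shows the blade's end corners at (277,308) and (381,330), just short of the clamp's lip. The screws are at (268,208) and (423,241). I compare both in this one camera.

Run:
```python
from h import *
c=ctrl.read_camera("top")
f=lambda x,y,z: pix2w(c,270+x/6-.5,150+y/6-.5,plane=z)
t=[f(277,308,.071),f(381,330,.071)]; s=[f(268,208,.045),f(423,241,.045)]
j=[f(237,260,.025),f(440,300,.025),f(280,53,.025),f(478,95,.025)]
tm=sum(t)/2; sm=sum(s)/2
print("tip",tm,np.linalg.norm(t[0]-t[1]),"screws",sm,"jaw f/b",(j[0]+j[1])/2,(j[2]+j[3])/2)
a=np.radians(-9.8); x=np.array([np.cos(a),np.sin(a)]); y=np.array([-np.sin(a),np.cos(a)])
for n,p in(("tip",tm),("screw",sm),("jf",(j[0]+j[1])/2),("jb",(j[2]+j[3])/2),("tcp",ctrl.sense()["tool_pos"])):
    d=p[:2]-np.array([.598,.0228]); print(n,"x",(d@x).round(4),"y",(d@y).round(4))
```

```text
tip [0.56806734 0.0254574  0.071     ] 0.05774566369719007 screws [0.62546026 0.01774684 0.045     ] jaw f/b [0.59754849 0.02060116 0.025     ] [0.7164693  0.00106811 0.025     ]
tip x -0.0299 y -0.0025
screw x 0.0279 y -0.0003
jf x -0.0001 y -0.0022
jb x 0.1204 y -0.0013
tcp x -0.1959 y -0.0004
```

carry_out(
  commands=[
    {"tx": 0, "ty": -0.002, "tz": 0.04, "spin": 0, "gripper": 1},
    {"tx": 0, "ty": 0, "tz": 0.04, "spin": 0, "gripper": 1},
    {"tx": 0, "ty": 0, "tz": 0.03, "spin": 0, "gripper": 1},
    {"tx": 0, "ty": 0, "tz": 0.007, "spin": 0, "gripper": 1},
    {"tx": 0, "ty": 0, "tz": 0, "spin": 0, "gripper": 1},
    {"tx": 0, "ty": 0, "tz": 0, "spin": 0, "gripper": 1},
    {"tx": 0, "ty": 0, "tz": 0, "spin": 0, "gripper": 1},
  ],
)

```text
time: 8.42
tool_pos: [0.4053, 0.0569, 0.0143]
tcp_rot: [-180.0, -0.0, -9.8]
contact_force: [0.3, -3.4, -2.0]
opening: 0.0278
finger_force: 39.9
```

Run:
```python
from h import *
s=ctrl.sense(); print(s["time"],s["tool_pos"],s["tcp_rot"],s["contact_force"])
c=ctrl.read_camera("top")
find("top",c,["wide_knife_tip","slot_mouth"])
cv2.imwrite("pics/t4.png",cv2.resize(c["image"][160:220,300:360],(600,600),interpolation=2)[...,::-1])
```

```text
8.4167 [0.40529523 0.05686347 0.0143361 ] [-1.79988181e+02 -1.97079833e-02 -9.81578798e+00] [ 0.30271365 -3.43526263 -2.03485314]
top mark_of wide_knife_tip 0.54 [0.5661 0.033  0.0095]
top mark_of slot_mouth 0.62 [0.5996 0.0255 0.0094]
```

View pics/t4.png

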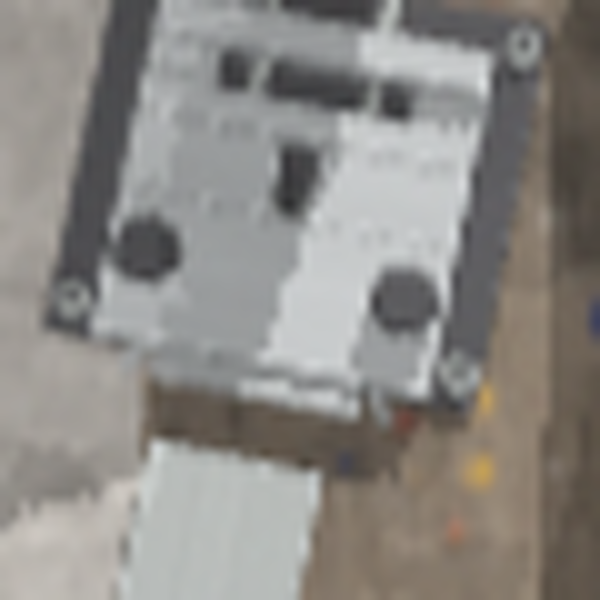

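The blade's end corners are now at (152,438) and (322,470), about 30 mm before the mouth. The screws are at (148,246) and (404,299).

Run:
```python
from h import *
c=ctrl.read_camera("top")
f=lambda x,y,z: pix2w(c,300+x/10-.5,160+y/10-.5,plane=z)
a=np.radians(-9.8); x=np.array([np.cos(a),np.sin(a)]); y=np.array([-np.sin(a),np.cos(a)])
m=lambda p,q,z:(f(*p,z)+f(*q,z))/2
for n,p in(("tip",m((152,438),(322,470),.0125)),("screw",m((148,246),(404,299),.045)),("lip",m((150,372),(362,412),.02)),("jaw",m((95,330),(425,398),.025)),("bolts",m((72,298),(459,371),.01)),("pinwindow",m((297,175),(297,175),.025)),("tcp",ctrl.sense()["tool_pos"]*0)):
    d=p[:2]-np.array([.598,.0228]); print(n,"x",(d@x).round(4),"y",(d@y).round(4))
d=f(152,438,.0125)-f(322,470,.0125); print(np.degrees(np.arctan2(d[1],d[0]))-90, np.linalg.norm(d))
```

```text
tip x -0.0291 y 0.0011
screw x 0.0285 y -0.0002
lip x -0.0082 y -0.0012
jaw x 0.0005 y -0.0007
bolts x 0.0134 y -0.0002
pinwindow x 0.0665 y -0.0001
tcp x -0.5854 y -0.1243
-9.039011448121428 0.058356469121424503
```

carry_out(
  commands=[
    {"tx": 0.01, "ty": 0.0024, "tz": 0.0016, "spin": 0, "gripper": 1},
    {"tx": 0.015, "ty": 0, "tz": 0, "spin": 0, "gripper": 1},
    {"tx": 0.015, "ty": 0, "tz": 0, "spin": 0, "gripper": 1},
    {"tx": 0.015, "ty": 0, "tz": 0, "spin": 0, "gripper": 1},
    {"tx": 0.015, "ty": 0, "tz": 0, "spin": 0, "gripper": 1},
    {"tx": 0.01, "ty": 0, "tz": 0, "spin": 0, "gripper": 1},
    {"tx": 0, "ty": 0, "tz": 0, "spin": 0, "gripper": 1},
    {"tx": 0, "ty": 0, "tz": 0, "spin": 0, "gripper": 1},
  ],
)

```text
time: 9.28
tool_pos: [0.4444, 0.0488, 0.013]
tcp_rot: [-180.0, 0.0, -9.8]
contact_force: [0.6, -4.7, -2.4]
opening: 0.0278
finger_force: 39.9
```

carry_out(
  commands=[
    {"tx": 0.01, "ty": 0, "tz": 0, "spin": 0, "gripper": 1},
    {"tx": 0.01, "ty": 0, "tz": 0, "spin": 0, "gripper": 1},
    {"tx": 0.01, "ty": 0, "tz": 0, "spin": 0, "gripper": 1},
    {"tx": 0.01, "ty": 0, "tz": 0, "spin": 0, "gripper": 1},
    {"tx": 0.01, "ty": 0, "tz": 0, "spin": 0, "gripper": 1},
    {"tx": 0.01, "ty": 0, "tz": 0, "spin": 0, "gripper": 1},
    {"tx": 0, "ty": 0, "tz": 0, "spin": 0, "gripper": 1},
    {"tx": 0, "ty": 0, "tz": 0, "spin": 0, "gripper": 1},
    {"tx": 0, "ty": 0, "tz": 0, "spin": 0, "gripper": 1},
  ],
)

```text
time: 10.03
tool_pos: [0.4736, 0.0437, 0.0131]
tcp_rot: [180.0, 0.0, -9.8]
contact_force: [0.7, -3.8, -4.0]
opening: 0.0276
finger_force: 39.9
```

Run:
```python
from h import *
s=ctrl.sense(); print(s["time"],s["tool_pos"],s["tcp_rot"],s["contact_force"],s["torque"])
c=ctrl.read_camera("top")
find("top",c,["wide_knife_tip","wide_knife","slot_mouth","index_pin","stop_face"])
c=ctrl.read_camera("scene")
find("scene",c,["wide_knife_tip","slot_mouth","index_pin","stop_face"])
```

```text
10.0333 [0.4736458  0.0436745  0.01306718] [ 1.79997866e+02  2.20365906e-02 -9.81471887e+00] [ 0.66093752 -3.77745969 -4.02598414] [-0.32969244  0.05950249 -0.00892322]
top mark_of slot_mouth 0.49 [0.5979 0.023  0.0025]
top mark_of index_pin 0.53 [0.6578 0.0141 0.0358]
top mark_of stop_face 0.45 [0.6454 0.0166 0.0113]
scene mark_of wide_knife_tip 0.66 [ 0.4745 -0.1944 -0.0048]
scene mark_of slot_mouth 0.73 [0.5989 0.0242 0.0078]
scene mark_of index_pin 0.53 [0.6516 0.0118 0.032 ]
```

carry_out(
  commands=[
    {"tx": 0.005, "ty": 0, "tz": 0, "spin": 0, "gripper": 1},
    {"tx": 0.005, "ty": 0, "tz": 0, "spin": 0, "gripper": 1},
    {"tx": 0.002, "ty": 0, "tz": 0, "spin": 0, "gripper": 1},
    {"tx": 0, "ty": 0, "tz": 0, "spin": 0, "gripper": 1},
    {"tx": 0, "ty": 0, "tz": 0, "spin": 0, "gripper": 1},
    {"tx": 0, "ty": 0, "tz": 0, "spin": 0, "gripper": 1},
  ],
)

```text
time: 11.08
tool_pos: [0.4797, 0.0426, 0.0131]
tcp_rot: [-180.0, 0.0, -9.8]
contact_force: [0.3, -4.3, -3.1]
opening: 0.0275
finger_force: 39.9
```

carry_out(
  commands=[
    {"tx": 0.004, "ty": 0, "tz": 0, "spin": 0, "gripper": 1},
    {"tx": 0, "ty": 0, "tz": 0, "spin": 0, "gripper": 1},
    {"tx": 0, "ty": 0, "tz": 0, "spin": 0, "gripper": 1},
    {"tx": 0, "ty": 0, "tz": 0, "spin": 0, "gripper": 1},
  ],
)

```text
time: 11.42
tool_pos: [0.4817, 0.0423, 0.0131]
tcp_rot: [-180.0, 0.0, -9.8]
contact_force: [0.2, -4.2, -2.1]
opening: 0.0277
finger_force: 39.9
```

carry_out(
  commands=[
    {"tx": 0.004, "ty": 0, "tz": 0, "spin": 0, "gripper": 1},
    {"tx": 0, "ty": 0, "tz": 0, "spin": 0, "gripper": 1},
    {"tx": 0, "ty": 0, "tz": 0, "spin": 0, "gripper": 1},
    {"tx": 0, "ty": 0, "tz": 0, "spin": 0, "gripper": 1},
  ],
)

```text
time: 11.75
tool_pos: [0.4837, 0.042, 0.0131]
tcp_rot: [-180.0, 0.0, -9.8]
contact_force: [-0.3, -4.0, -2.2]
opening: 0.028
finger_force: 39.9
```

carry_out(
  commands=[
    {"tx": 0.004, "ty": 0, "tz": 0, "spin": 0, "gripper": 1},
    {"tx": 0, "ty": 0, "tz": 0, "spin": 0, "gripper": 1},
    {"tx": 0, "ty": 0, "tz": 0, "spin": 0, "gripper": 1},
    {"tx": 0, "ty": 0, "tz": 0, "spin": 0, "gripper": 1},
  ],
)

```text
time: 12.08
tool_pos: [0.4852, 0.0416, 0.013]
tcp_rot: [180.0, 0.1, -9.8]
contact_force: [-3.0, -4.1, -2.6]
opening: 0.028
finger_force: 39.9
```

carry_out(
  commands=[
    {"tx": 0.004, "ty": 0, "tz": 0, "spin": 0, "gripper": 1},
    {"tx": 0, "ty": 0, "tz": 0, "spin": 0, "gripper": 1},
    {"tx": 0, "ty": 0, "tz": 0, "spin": 0, "gripper": 1},
    {"tx": 0, "ty": 0, "tz": 0, "spin": 0, "gripper": 1},
  ],
)

```text
time: 12.42
tool_pos: [0.4871, 0.0413, 0.013]
tcp_rot: [180.0, 0.1, -9.8]
contact_force: [-3.4, -3.8, -2.6]
opening: 0.0279
finger_force: 39.9
```

carry_out(
  commands=[
    {"tx": 0.004, "ty": 0, "tz": 0, "spin": 0, "gripper": 1},
    {"tx": 0, "ty": 0, "tz": 0, "spin": 0, "gripper": 1},
    {"tx": 0, "ty": 0, "tz": 0, "spin": 0, "gripper": 1},
    {"tx": 0, "ty": 0, "tz": 0, "spin": 0, "gripper": 1},
  ],
)

```text
time: 12.75
tool_pos: [0.4888, 0.0409, 0.0129]
tcp_rot: [180.0, 0.1, -9.8]
contact_force: [-4.7, -3.5, -1.9]
opening: 0.0277
finger_force: 39.9
```

carry_out(
  commands=[
    {"tx": 0.004, "ty": 0, "tz": 0, "spin": 0, "gripper": 1},
    {"tx": 0, "ty": 0, "tz": 0, "spin": 0, "gripper": 1},
    {"tx": 0, "ty": 0, "tz": 0, "spin": 0, "gripper": 1},
    {"tx": 0, "ty": 0, "tz": 0, "spin": 0, "gripper": 1},
  ],
)

```text
time: 13.08
tool_pos: [0.4905, 0.0406, 0.0128]
tcp_rot: [180.0, 0.1, -9.8]
contact_force: [-5.8, -3.0, -1.9]
opening: 0.0279
finger_force: 39.9
```

Run:
```python
from h import *
s=ctrl.sense(); print(s["time"],s["tool_pos"],s["tcp_rot"],s["contact_force"],s["torque"])
a=np.radians(-9.8); x=np.array([np.cos(a),np.sin(a)]); y=np.array([-np.sin(a),np.cos(a)])
for n in("top","scene"):
  for k in range(3):
    c=ctrl.read_camera(n)
    for q in("index_pin","slot_mouth"):
        r=ctrl.mark_of(n,q)
        if r:
            p=w(c,r[0]["centre"]); d=p[:2]-[.598,.0228]; print(n,q,r[0]["conf"],(d@x).round(4),(d@y).round(4),p[2].round(4))
  if n=="top": a1=cv2.resize(c["image"][150:220,300:360],(514,600),interpolation=2)
cv2.imwrite("pics/t5.png",a1[...,::-1])
```

```text
13.0833 [0.49049692 0.04059239 0.01280793] [ 1.79969622e+02  1.17297661e-01 -9.80893537e+00] [-5.80444738 -2.96849133 -1.92647784] [-0.17002703  1.53133806  0.01633236]
top index_pin 0.48 0.0609 0.0018 0.0341
top slot_mouth 0.75 0.0042 0.0011 0.0096
top index_pin 0.39 0.0625 -0.0011 0.0337
top index_pin 0.6 0.0635 -0.0006 0.033
top slot_mouth 0.69 0.0013 0.001 0.0085
scene index_pin 0.56 0.0598 0.0032 0.0313
scene slot_mouth 0.62 0.0019 0.0027 0.0104
scene index_pin 0.48 0.0582 0.0023 0.0297
scene slot_mouth 0.62 -0.0005 -0.0008 0.009
scene index_pin 0.61 0.0564 0.0002 0.0319
scene slot_mouth 0.94 0.0012 0.0025 0.009
```

View pics/t5.png

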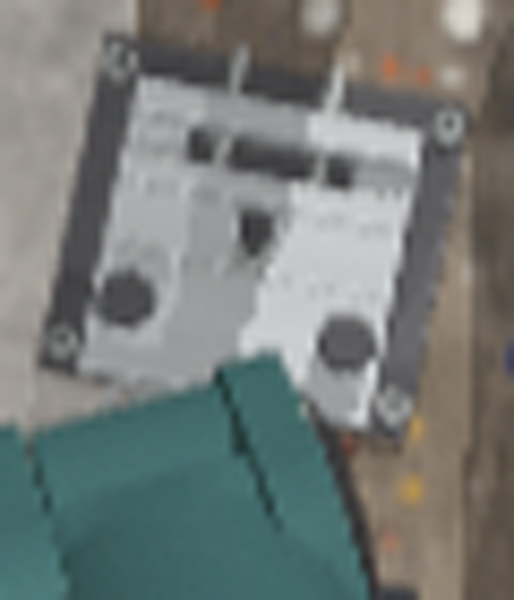

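The clamp view shows the wrist just short of the screws, and the index pin (the dark head) in the window at about (258,228). Travel is about 4.5 to 6 mm from the force and the motion, so I add 1 mm.

carry_out(
  commands=[
    {"tx": 0.0024, "ty": 0, "tz": 0, "spin": 0, "gripper": 1},
    {"tx": 0, "ty": 0, "tz": 0, "spin": 0, "gripper": 1},
    {"tx": 0, "ty": 0, "tz": 0, "spin": 0, "gripper": 1},
    {"tx": 0, "ty": 0, "tz": 0, "spin": 0, "gripper": 1},
    {"tx": 0, "ty": 0, "tz": 0, "spin": 0, "gripper": 1},
    {"tx": 0, "ty": 0, "tz": 0, "spin": 0, "gripper": 1},
    {"tx": 0, "ty": 0, "tz": 0, "spin": 0, "gripper": 1},
    {"tx": 0, "ty": 0, "tz": 0, "spin": 0, "gripper": 1},
  ],
)

```text
time: 14.65
tool_pos: [0.4915, 0.0404, 0.0128]
tcp_rot: [180.0, 0.1, -9.8]
contact_force: [-6.7, -3.5, -0.4]
opening: 0.0279
finger_force: 39.9
```

Run:
```python
from h import *
a=np.radians(-9.8); x=np.array([np.cos(a),np.sin(a)]); L=[];F=[]
for k in range(12):
    c=ctrl.read_camera("top"); r=ctrl.mark_of("top","index_pin"); F.append(ctrl.sense()["contact_force"])
    if r: L.append((w(c,r[0]["centre"])[:2]-[.598,.0228])@x)
f=np.mean(F,0); s=ctrl.sense()
print(np.round(L,4),np.median(L),f,f[:2]@x,s["tool_pos"],s["qvel"].round(2),s["time"])
```

```text
[0.0632 0.0625 0.0006 0.0646 0.0624 0.0642 0.0669 0.0672 0.0618 0.0626
 0.0638] 0.06318711927423123 [-6.99307219 -3.44316589 -1.56756745] -6.30496902873636 [0.49153767 0.04041298 0.01277418] [ 0.06 -0.03 -0.   -0.07 -0.02  0.02 -0.07] 15.85
```

```bash
python3 -c "
from bench import ctrl
print(ctrl.close_job())"
```

```text
the job is handed in; nothing more can be done
None
```

The job is handed in: the wide knife is held by its handle, flat and straight in the clamp's slot, with the stop pressed in about 6 of its 14 mm (about 7 N), both estimated from force readings and camera views; the hand-in returned no verdict.

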